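Seat the keyed hub on the strap machine's spindle

TASK

Put the steel hub that has the tab in its bore over the upright spindle of the strap machine, turn it by feel until its tab finds the spindle's keyway, ease it down fully home, flat on its seat, and let go. Keep a light hand: 10 N of push is plenty, jamming the hub on the machine with more than 50 N spoils the key, and it must not fall freely down the shaft. Leave the plain spacer, the jar and the hammer where they are.

Things in the scene. Friction and masses are not known exactly. Their poses are not given: they have to be found in the camera images.
- hub: The hub to fit: steel ring, 54 mm outside diameter, 28 mm high, plain round outside (grip it at any angle), bore 34.6 mm, 0.22 to 0.35 kg, with one tab inside the bore (see tab). It lies flat on the mat, tab side in any of many directions. Origin: centre of the underside; z up the axis; the tab is on its -x side. On the shaft but off the keyway, its underside is 22 mm above the seat.
- tab (a point): On the hub: middle of the tab's lower end, 14 mm from the hub's axis (-x side), 8 mm above its underside; axes as the hub's. The tab is 8 mm wide, stands inward from the bore wall to 10 mm from the axis, and runs from 8 to 26 mm above the underside, so the lowest 8 mm of the bore are free of it.
- spacer: Bystander: a plain steel ring of the same size (54 mm diameter, 28 mm high, same bore) without any tab, flat on the mat 120 mm from the hub. Origin: centre of the underside.
- mat: Thin black rubber mat 150 x 220 x 3 mm fixed to the bench; hub and spacer lie on it. Origin: centre of the underside.
- machine: Green strap machine fixed to the bench, front towards its -x. Base block 130 x 130 x 26 mm, on it a round flange (72 mm diameter, top 32 mm high) and a seat disc (50 mm diameter, top 45 mm high), from which the spindle rises along z. A motor housing 110 mm wide, 60 mm high stands behind it, 77 to 197 mm along +x. Origin: on the spindle axis at bench height.
- front_mark (a point): Small raised steel bar (22 x 6 x 4 mm) on the machine's base block, at its front edge, 50 mm from the spindle axis along the machine's -x. Point: centre of the bar's top, 30 mm above the bench.
- seat (a point): Centre of the seat disc's top face, on the spindle axis, 45 mm above the bench; axes as the machine's. The shaft on it is 32 mm in diameter and 30 mm long, its top 4 mm tapering to 27 mm; above it a threaded nose, 13 mm diameter, 17 mm long. The hub is home with its underside on the seat.
- shaft_top (a point): Centre of the shaft's top, 30 mm above the seat. Its one keyway, open at the top, runs down to the seat: 11 mm wide, floor 8.5 mm from the axis. Seen from above it points 0.25 to 1.55 rad anticlockwise from the front mark; the exact angle is not measured: see it from above or feel for it. The braked spindle does not turn under light rubbing, only above 1.5 N m.
- jar: Bystander: amber glass jar with black cap, 60 mm diameter, 75 mm high, right of the machine. Origin: centre of the underside.
- hammer: Bystander: hammer with wooden handle, 240 mm long, lying left of the mat. Origin: middle of its length, on the underside.
Mind the look-alikes: they are no part of the job. Leave any brown or green look-alike of the hub alone.

How it is judged:
At the end, for the whole second after the job is handed in: The tabbed hub is fully home on the machine: its underside within 2 mm of the seat, centred within 3 mm, upright within 0.05 rad, at rest; the spacer, jar and hammer are within 20 mm of where they started (z of hub in the frame of seat between -0.003 and 0.002 m and horizontal distance between hub and seat below 0.003 m and angle between hub's own z axis and vertical below 0.05 rad and linear speed of hub below 0.01 m/s and distance of each of spacer, jar, hammer from where it was at the start of the episode below 0.02 m); the robot touches nothing.
It fails at once if the hub was pushed or jammed against the machine with more than 50 N (contact force between hub and machine above 50 N).
It fails at once if the hub fell freely down the shaft (faster than 0.25 m/s on the shaft) (horizontal distance between hub and seat below 0.01 m and z of hub in the frame of seat below 0.025 m and linear speed of hub above 0.25 m/s).
It fails at once if the plain spacer was moved (distance of spacer from where it was at the start of the episode above 0.02 m).
It fails at once if the jar was moved (distance of jar from where it was at the start of the episode above 0.02 m).
It fails at once if the hammer was moved (distance of hammer from where it was at the start of the episode above 0.02 m).
It also fails if it takes over 70 s, if anything falls off the work surface, if the arm or the gripper's body presses on something with over 40 N, if the wrist force passes 120 N, or if a joint passes its speed limit or range.

ROBOT

A 6-joint arm with a two-finger parallel gripper is mounted at the origin on the work surface. World frame = base frame: x ahead of the robot, y to its left, z up, the work surface at z = 0. Lengths are in m, angles in rad, forces in N, time in s.
With the tool pointing down it reaches from about 0.35 to 0.725 m from the base axis. Payload 4.3 kg.
Tool frame: the origin (TCP) lies on the centre line of the jaws, within the pads' length; the fingertips stand tip_reach ahead of it and the grasp point (between the pads) lies 2 mm behind it (tip_reach is the distance from the TCP to the fingertips, in m); z points along the fingers, y is the line along which they close (so a half turn about z gives the same grasp; the last joint's range is limited). The gripper opens to 85 mm and grips with 20 to 120 N. Pads are 22 mm wide; open, the fingers measure 114 mm over their backs; the gripper's body (76 mm by 85 mm) begins 54 mm behind the grasp point. The pads swing forward as they close: fully open they stand 13 mm farther back than shut.
Start: joints at [1.194, 0.377, 0.081, 1.274, 0, 1.46], TCP at [0.152, 0.555, 0.209] pointing down, gripper open.
Joint ranges: [-2.72, 2.72], [-0.84, 1.66], [-1.02, 1.22], [-1.77, 2.12], [-1.37, 1.28], [-3.14, 3.14]. Speed limits (rad/s): [2.57, 2.57, 3.14, 3.14, 3.14, 3.14].

INTERFACE

Orientations are given as a unit quaternion [w, x, y, z].
In Python, from plant import movep, movel, move_joints, command_gripper, pause, ik, get_state, camera, calibration, Unreachable, finish_job, tip_reach gives the robot as it stands. Calls block until the motion is done:
- movep(position, orientation): joint-space move of the TCP to a pose.
- movel(position, ori=None, speed=0.15, force_limit=None): straight line of the TCP; ori=None keeps the orientation; speed is the mean speed in m/s. With force_limit (N) it stops when the force on the tool has changed by that much, and returns True; else False.
- move_joints(angles): joint-space move.
- command_gripper(opening, grasp_force=None): opening from 0.0 (shut) to 1.0 (fully open); grasp_force is the grip in N (None keeps the last); returns when the fingers have stopped.
- pause(seconds).
- ik(position, orientation): joint angles nearest the present ones, or None.
- get_state(): the state.
- camera(name): name is "scene" or "top" or "wrist"; returns the picture (400x640x3 uint8, red, green, blue); there is no depth.
- calibration(name): a dict with "mtx" (3x3 intrinsics, pixels), "origin" and "attitude" of the camera in the world. Camera axes: x right, y up, looking along -z (the intrinsics and any distortion apply to the point x, -y, -z); pixel columns grow to the right and rows downward; lengths in m; the calibration is good to about 2 mm. A picture is of the moment at which its call begins: read the wrist's pose just before it. calibration takes no time and is no camera call; for the wrist camera it gives the pose at the moment of the call.
A pose or a line that the arm cannot do raises Unreachable and nothing moves.
- finish_job(): hands the job in; it is judged then, once.
The state is a dict: "time_s": time; "joint_positions": joint angles; "dq": joint speeds; "effort": joint torques, N m; "ee_pos": TCP position; "orientation": TCP orientation; "ft_force": force on the tool from outside, world axes, zero at the start; "moment": the same for the moment, N m; "grip_width": opening from 0.0 (shut) to 1.0 (fully open); "finger_force": force on a finger pad.
Only numpy, scipy, OpenCV 4.12 (cv2) and the standard library are available. Lean on these libraries where they do the work, as an engineer would, in place of code of your own. Each camera call takes 0.05 s, during which the arm holds its last target. There are 200 camera calls.

## Working session

There is one attempt and no reset: what is moved stays moved. The work goes in short steps, each a Python script; the robot and the scene stay as the last script left them, time stands still between calls to the robot, and variables do not carry over. Pictures are saved under pics/ and viewed, at most 10 in all, crops included, and the job is handed in when it is done.

```bash
ls; mkdir -p pics
python3 - <<'E'
from plant import *
import cv2,numpy as np
for n in("scene","top","wrist"):
    c=calibration(n);print(n,c)
    cv2.imwrite(f"pics/{n}0.png",camera(n)[:,:,::-1])
s=get_state();print(s,tip_reach)
E
```

```text
pics
scene {'mtx': array([[374.34948489,   0.        , 318.40970804],
       [  0.        , 374.34948489, 187.9666767 ],
       [  0.        ,   0.        ,   1.        ]]), 'origin': array([0.88191155, 0.79202745, 0.76538797]), 'attitude': array([0.21854993, 0.11604006, 0.42382316, 0.87128903])}
top {'mtx': array([[394.90612557,   0.        , 323.54741628],
       [  0.        , 394.90612557, 202.99417384],
       [  0.        ,   0.        ,   1.        ]]), 'origin': array([0.2436776 , 0.01188901, 1.29997191]), 'attitude': array([-0.7040656 , -0.06231965,  0.06391895,  0.70450142])}
wrist {'mtx': array([[280.04942317,   0.        , 320.17338109],
       [  0.        , 280.04942317, 201.23672907],
       [  0.        ,   0.        ,   1.        ]]), 'origin': array([0.08636205, 0.57154631, 0.37253333]), 'attitude': array([ 0.7874927 , -0.10803063, -0.08086628,  0.60136951])}
{'time_s': 0.15, 'joint_positions': array([1.19369095e+00, 3.77934575e-01, 7.99551349e-02, 1.27440236e+00,
       8.59552445e-06, 1.46052185e+00]), 'dq': array([-0.00082055, -0.00224873,  0.00328012, -0.00078269, -0.00030033,
        0.00110934]), 'effort': array([ 5.07089753e-04, -4.64037430e+01,  2.70170009e+01,  1.39820736e-02,
       -1.79909653e-04, -1.92916488e-06]), 'ee_pos': array([0.15139514, 0.55416369, 0.20806175]), 'orientation': array([-1.95446653e-04,  1.33019973e-01,  9.91113040e-01, -7.68278794e-04]), 'ft_force': array([-0.24276311,  0.20982141, -0.07348767]), 'moment': array([-0.02222039, -0.00855458,  0.01913721]), 'finger_force': 0.0, 'grip_width': 0.9987302468127094} 0.017
```

```bash
python3 -c "
import cv2,numpy as np
a=[cv2.imread(f'pics/{n}0.png') for n in('scene','top')]
t=a[1]
cv2.imwrite('pics/t.png',cv2.resize(t,(800,500),interpolation=cv2.INTER_CUBIC))
cv2.imwrite('pics/s.png',cv2.resize(a[0],(800,500),interpolation=cv2.INTER_CUBIC))"
```

```text
(no output)
```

View pics/t.png

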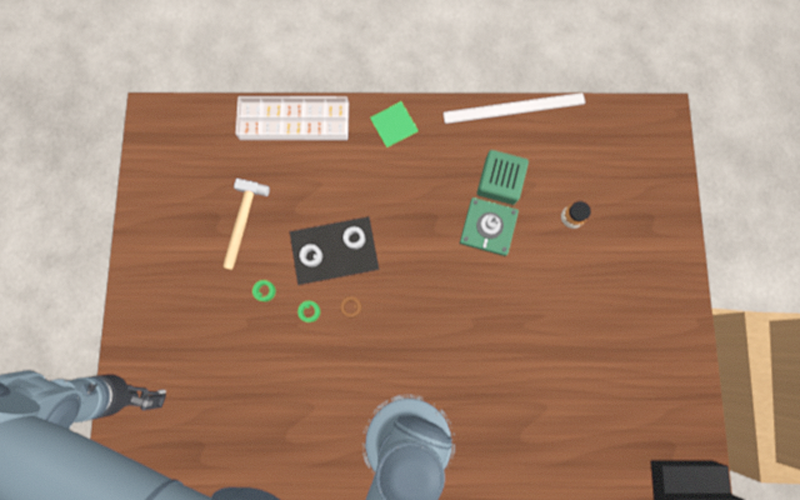

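View pics/s.png

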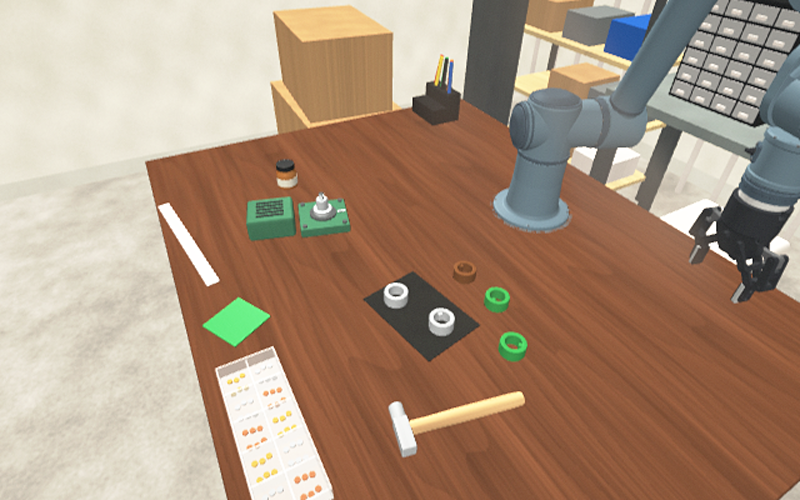

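The top view (800 px wide) shows two steel rings on the mat at (311,255) and (354,237). The left one seems to have the tab. The spindle is at (490,224) and the front mark at (486,243). In the scene view the rings are at (441,320) and (396,294), and the spindle is at (322,205).

```bash
cat > h.py <<'E'
from plant import *
import numpy as np, cv2
from scipy.spatial.transform import Rotation as R
def rot(q): return R.from_quat(np.r_[q[1:],q[0]])
def ray(c,u,v):
    K=c["mtx"]; d=np.array([(u-K[0,2])/K[0,0],-(v-K[1,2])/K[1,1],-1.])
    return np.array(c["origin"]),rot(c["attitude"]).apply(d)
def at(c,u,v,z):
    o,d=ray(c,u,v); return o+d*(z-o[2])/d[2]
def proj(c,p):
    q=rot(c["attitude"]).inv().apply(np.array(p)-c["origin"]); K=c["mtx"]
    return K[0,0]*q[0]/-q[2]+K[0,2], -K[1,1]*q[1]/-q[2]+K[1,2]
def tri(*obs):
    A=0;b=0;L=[]
    for c,u,v in obs:
        o,d=ray(c,u,v); d/=np.linalg.norm(d); P=np.eye(3)-np.outer(d,d); A=A+P; b=b+P@o; L.append((o,d))
    p=np.linalg.solve(A,b); return p,[float(np.linalg.norm((np.eye(3)-np.outer(d,d))@(p-o))) for o,d in L]
def down(yaw): # tool z down; y axis (closing line) at angle yaw from world y
    q=(R.from_euler('z',yaw)*R.from_euler('x',np.pi)).as_quat(); return [q[3],q[0],q[1],q[2]]
E
python3 - <<'E'
from h import *
t,s=calibration("top"),calibration("scene")
k=1.25
for n,a,b,z in(("L",(311,255),(441,317),.031),("R",(354,237),(396,291),.031),("noseTop",(492,221),(321,194),.092),("mark",(486,243),(342,210),.03)):
    print(n,tri((t,a[0]/k,a[1]/k),(s,b[0]/k,b[1]/k)),at(t,a[0]/k,a[1]/k,z))
st=get_state();w=calibration("wrist")
r=rot(st["orientation"])
print("cam in tool",r.inv().apply(w["origin"]-st["ee_pos"]),(r.inv()*rot(w["attitude"])).as_matrix().round(3), r.as_euler('xyz'))
for y in(0,.5,-.5,1.57,-1.57):print(y,ik([.43,.13,.2],down(y)),ik([.47,-.2,.2],down(y)))
E
```

```text
L (array([0.47044699, 0.25333033, 0.02765291]), [0.0001388797774860272, 0.00013887977748613684]) [0.46974176 0.25278111 0.031     ]
R (array([0.51808305, 0.14187099, 0.02821227]), [0.00031098152373573777, 0.00031098152373577187]) [0.51773921 0.14140933 0.031     ]
noseTop (array([ 0.54888706, -0.2135493 ,  0.08785041]), [0.002444251975691387, 0.002444251975691356]) [ 0.54563823 -0.21149609  0.092     ]
mark (array([ 0.50067715, -0.20471395,  0.02784517]), [0.0016996935407109233, 0.0016996935407109282]) [ 0.50172898 -0.20527784  0.03      ]
cam in tool [ 0.06733931 -0.00058662 -0.16457905] [[ 0.     0.964  0.268]
 [ 1.    -0.     0.001]
 [ 0.001  0.268 -0.964]] [-3.14001775e+00 -1.83026605e-04  2.87476160e+00]
0 [ 0.15220803  0.12701919 -0.27268001  1.17109713  0.         -2.98938462] [-0.52656773  0.24945664 -0.12046999  1.2008697   0.          2.61502492]
0.5 [ 0.15220803  0.12701919 -0.27268001  1.17109713  0.          2.79380068] [-0.52656773  0.24945664 -0.12046999  1.2008697   0.          2.11502492]
-0.5 [ 0.15220803  0.12701919 -0.27268001  1.17109713  0.         -2.48938462] [-0.52656773  0.24945664 -0.12046999  1.2008697   0.          3.11502492]
1.57 [ 0.15220803  0.12701919 -0.27268001  1.17109713  0.          1.72380068] [-0.52656773  0.24945664 -0.12046999  1.2008697   0.          1.04502492]
-1.57 [ 0.15220803  0.12701919 -0.27268001  1.17109713  0.         -1.41938462] [-0.52656773  0.24945664 -0.12046999  1.2008697   0.         -2.09816038]
```

```bash
cat > look.py <<'E'
from h import *
import pickle
out={}
def snap(n):
    pause(.2); c=calibration("wrist"); im=camera("wrist")[:,:,::-1]; cv2.imwrite(f"pics/{n}.png",im); out[n]=c
q=down(1.57)
movep([.45,.186,.10],q); snap("h1")
movel([.50,.186,.10],q); snap("h2")
movep([.547,-.279,.16],q); snap("m1")
movel([.497,-.279,.16],q); snap("m2")
pickle.dump(out,open("cal.pkl","wb"))
tiles=[]
for n,p in(("h1",(.47,.253,.031)),("h2",(.47,.253,.031)),("m1",(.535,-.21,.06)),("m2",(.535,-.21,.06))):
    u,v=proj(out[n],p); u0,v0=int(u)-50,int(v)-36; print(n,u0,v0)
    im=cv2.imread(f"pics/{n}.png")[v0:v0+75,u0:u0+100]
    tiles.append(cv2.resize(im,None,fx=4,fy=4,interpolation=cv2.INTER_CUBIC))
cv2.imwrite("pics/tiles.png",np.vstack([np.hstack(tiles[:2]),np.hstack(tiles[2:])]))
print(get_state()["time_s"])
E
python3 look.py
```

```text
h1 294 88
h2 234 87
m1 256 86
m2 310 84
5.6083
```

View pics/tiles.png

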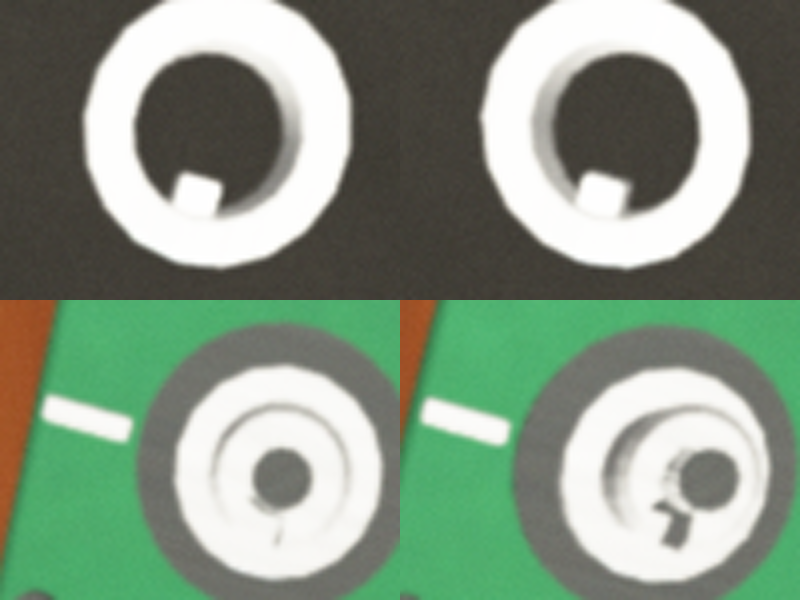

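The tab points down the image (about -1.8 rad in the world frame), with the rim centre at tile (217,134). The keyway seems to point toward -y, judging by the dark notch at tile (675,525). I'll stretch the contrast to check.

Run:
```python
from h import *
import pickle
o=pickle.load(open("cal.pkl","rb"))
T=[]
for n,u0,v0 in(("m1",256+25,86+15),("m2",310+30,84+15)):
    im=cv2.imread(f"pics/{n}.png",0)[v0:v0+50,u0:u0+50].astype(float)
    im=np.clip((im/255)**4*255,0,255).astype(np.uint8)
    T.append(cv2.resize(im,(400,400),interpolation=cv2.INTER_CUBIC))
cv2.imwrite("pics/key.png",np.hstack(T))
g=lambda n,b,x,y:(o[n],b[0]+(x+.5)/4-.5,b[1]+(y+.5)/4-.5)
h1,h2,m1,m2=(294,88),(234,87),(256,86),(310,84)
def two(a,b,A,B,pa,pb): 
    p,e=tri(g(a,A,*pa),g(b,B,*pb)); print(p.round(4),np.round(e,4)); return p
two("h1","h2",h1,h2,(217,134),(215,134))
i=two("h1","h2",h1,h2,(202,176),(206,177));e=two("h1","h2",h1,h2,(193,213),(198,213))
d=(e-i)[:2];print("tab ang",np.arctan2(d[1],d[0]))
s=two("m1","m2",m1,m2,(279,171),(264,175))
two("m1","m2",m1,m2,(282,177),(309,179))
k=two("m1","m2",m1,m2,(87,119),(65,122))
d=(k-s)[:2];print("mark ang",np.arctan2(d[1],d[0]),np.linalg.norm(d))
for z,n,b,p in((.031,"h1",h1,(217,134)),(.031,"h2",h2,(215,134)),(.045,"m1",m1,(279,171)),(.045,"m2",m2,(264,175)),(.092,"m1",m1,(282,177)),(.092,"m2",m2,(309,179))): print(n,at(*g(n,b,*p),z).round(4))
for n in("m1","m2"):
  for z in(.045,.075,.092): 
    u,v=proj(o[n],(s[0],s[1],z)); B={"m1":(281,101),"m2":(340,99)}[n]; print(n,z,(np.array([u,v])-B)*8+3.5)
```

```text
[0.4725 0.2555 0.0298] [0. 0.]
[0.47   0.2471 0.0262] [0.0001 0.0001]
[0.4682 0.2398 0.0273] [0. 0.]
tab ang -1.8090825371522028
[ 0.5525 -0.2158  0.0412] [0.0001 0.0001]
[ 0.5522 -0.216   0.0902] [0. 0.]
[ 0.504  -0.2032  0.0278] [0. 0.]
mark ang 2.8865591395282206 0.05009422688581839
h1 [0.4724 0.2555 0.031 ]
h2 [0.4726 0.2555 0.031 ]
m1 [ 0.5524 -0.2156  0.045 ]
m2 [ 0.5518 -0.2159  0.045 ]
m1 [ 0.5522 -0.216   0.092 ]
m2 [ 0.5518 -0.216   0.092 ]
m1 0.045 [359.06618074 224.32140257]
m1 0.075 [364.0294374  229.36028178]
m1 0.092 [367.40714665 232.78945542]
m2 0.045 [294.55574232 229.67325593]
m2 0.075 [348.52621677 233.58030785]
m2 0.092 [385.26228778 236.23972002]
```

View pics/key.png

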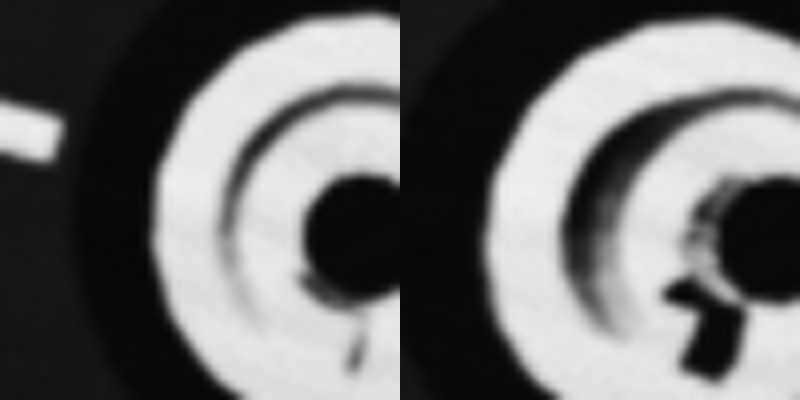

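Run:
```python
from h import *
import pickle
q=down(1.57)
movep([.53,-.325,.135],q); pause(.2); c=calibration("wrist"); im=camera("wrist")
cv2.imwrite("pics/m3.png",im[:,:,::-1]); pickle.dump(c,open("cal3.pkl","wb"))
u,v=proj(c,(.5523,-.216,.075)); u0,v0=int(u)-30,max(int(v)-30,0); print(u0,v0)
g=(im[v0:v0+60,u0:u0+60].mean(2)/255)**3*255
g=cv2.resize(g.astype(np.uint8),(480,480),interpolation=cv2.INTER_CUBIC)
g=cv2.cvtColor(g,cv2.COLOR_GRAY2BGR); g2=g.copy()
def P(r,t,z,k):
    p=np.array([.5523+r*np.cos(k)-t*np.sin(k),-.216+r*np.sin(k)+t*np.cos(k),z]); u,v=proj(c,p); return (int((u-u0)*8+3.5),int((v-v0)*8+3.5))
for k,col in((-1.9,(0,0,255)),(-2.1,(0,255,0)),(-2.3,(255,0,0))):
    for s in(1,-1): cv2.line(g2,P(.0085,.0055*s,.075,k),P(.0123,.0055*s,.075,k),col,1); cv2.line(g2,P(.0085,.0055*s,.045,k),P(.015,.0055*s,.045,k),col,1)
cv2.imwrite("pics/key3.png",cv2.resize(np.hstack([g,g2]),(800,400)));print(get_state()["time_s"])
```

```text
320 34
6.2167
```

View pics/key3.png

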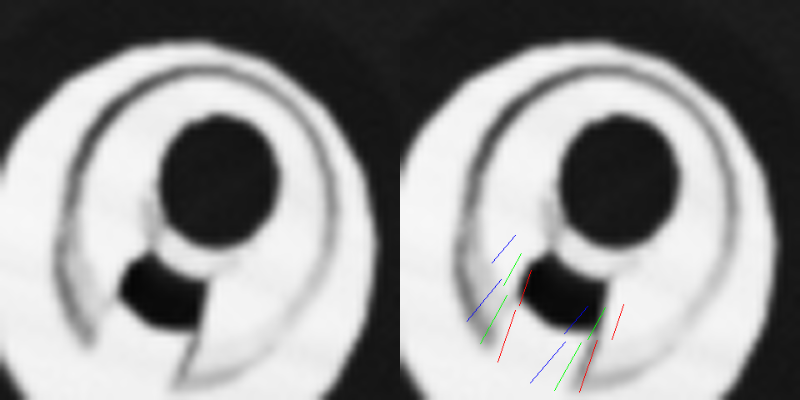

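The black keyway floor is centred at about (160,295). The shaft's seat outline breaks at (92,347) and (180,388), which puts the keyway at about -1.98 rad. Next I'll grasp the hub.

Run:
```python
from h import *
q=down(1.57); H=[.4725,.2555]
command_gripper(1.0)
movep(H+[.12],q)
print("ft0",get_state()["ft_force"])
print(movel(H+[.022],q,speed=.08,force_limit=8))
command_gripper(0.0,50); s=get_state(); print(s["grip_width"],s["finger_force"],s["ee_pos"],s["ft_force"])
movel(H+[.13],q,speed=.12); pause(.3); s=get_state(); print(s["grip_width"],s["finger_force"],s["ft_force"],s["time_s"])
movep([.5522,-.216,.145],down(1.40)); pause(.3); s=get_state(); print(s["ee_pos"],s["ft_force"],s["time_s"],s["grip_width"])
cv2.imwrite("pics/g.png",camera("wrist")[:,:,::-1])
```

```text
ft0 [0.14509552 0.30584164 0.70392383]
False
0.00029914558506763806 0.0 [0.47248461 0.25549484 0.0219668 ] [ 0.92631715 -0.09346125 -0.65256064]
-0.0018396898270097736 0.0 [-0.05360459  0.42640983  0.20415834] 12.0167
[ 0.55237941 -0.21533021  0.14501352] [-0.0330212  -0.84661435  1.38717808] 14.0583 0.0025846582116808383
```

View pics/g.png

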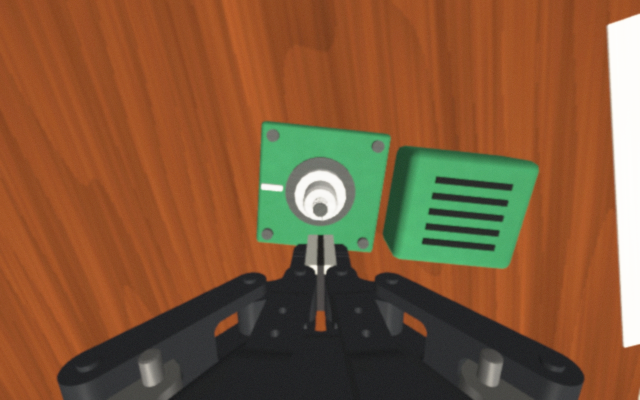

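The gripper is shut and empty, and the tips at (320,240) line up with the spindle at (320,208). The grasp missed, so I'll look at the mat.

Run:
```python
from h import *
import pickle
q=down(1.57)
command_gripper(1.0)
movep([.46,.17,.12],q); pause(.2); c=calibration("wrist"); im=camera("wrist")
cv2.imwrite("pics/h3.png",im[:,:,::-1]); pickle.dump(c,open("calh3.pkl","wb"))
print(proj(c,(.4725,.2555,.031)),proj(c,(.519,.142,.031)))
cv2.imwrite("pics/h3t.png",np.hstack([cv2.resize(im[:,:,::-1],(560,350)),cv2.resize(camera("top")[150:250,210:278,::-1],(238,350))]))
print(get_state()["time_s"])
```

```text
(np.float64(333.5402178466129), np.float64(99.91613315250702)) (np.float64(380.61770462795425), np.float64(224.81544854410768))
16.6667
```

View pics/h3t.png

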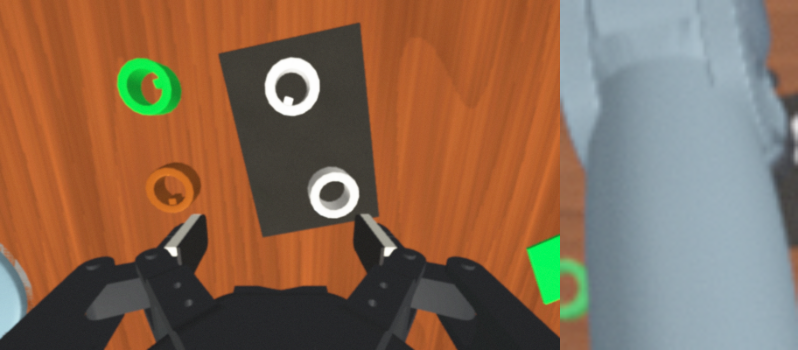

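The hub is untouched at raw pixel (333,99), exactly as predicted, so the fingers closed above it. In the image they look shorter than the tip_reach value says. I'll measure the true tip height with a light touch on bare bench.

Run:
```python
from h import *
q=down(1.57)
command_gripper(0.0,20)
movep([.43,.0,.08],q); pause(.2); f0=get_state()["ft_force"][2]
print(movel([.43,.0,.025],q,speed=.06,force_limit=4))
print(movel([.43,.0,-.03],q,speed=.03,force_limit=4),get_state()["ee_pos"],get_state()["ft_force"]-f0)
c=calibration("wrist");im=camera("wrist")
z=get_state()["ee_pos"][2]
movel([.43,.0,.06],q,speed=.1)
for x in(-.011,0,.011): print(x,proj(c,(.43,x,0)))
cv2.imwrite("pics/touch.png",cv2.resize(im[150:350,190:450,::-1],(780,600),interpolation=cv2.INTER_CUBIC))
print(get_state()["time_s"])
```

```text
False
True [ 4.29901345e-01  1.41944317e-05 -2.24764753e-02] [-0.72312724  1.31670269  7.29496186]
-0.011 (np.float64(319.95889162748847), np.float64(267.0417006323565))
0 (np.float64(319.9396179025686), np.float64(249.1342372868936))
0.011 (np.float64(319.9195956164249), np.float64(230.53127617262146))
21.8917
```

View pics/touch.png

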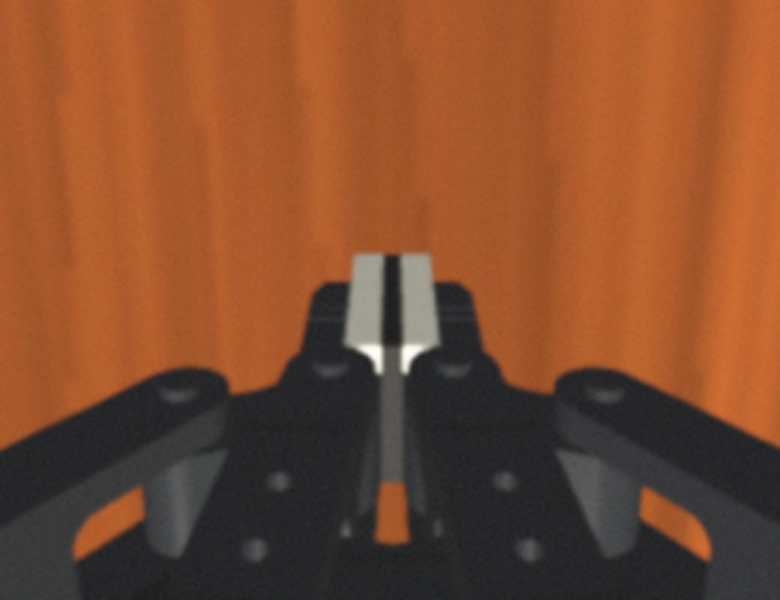

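The shut fingertips touch the bench at TCP z = -22.5 mm, so the true tips lie about 39.5 mm behind where tip_reach puts them. I'll correct for that and grasp again.

Run:
```python
from h import *
q=down(1.57); H=[.4725,.2555]
command_gripper(1.0)
movep(H+[.05],q); pause(.2); f0=get_state()["ft_force"]
print(movel(H+[-.0175],q,speed=.06,force_limit=6))
command_gripper(0.0,50); s=get_state(); print(s["grip_width"],s["finger_force"],s["ee_pos"],s["ft_force"]-f0)
if s["grip_width"]>.4:
    movel(H+[.10],q,speed=.12); pause(.3); s=get_state(); print(s["grip_width"],s["finger_force"],s["ft_force"]-f0,s["time_s"])
    movep([.5522,-.216,.10],down(1.40)); pause(.3); s=get_state(); print(s["ee_pos"],s["ft_force"],s["time_s"],s["grip_width"])
    cv2.imwrite("pics/g2.png",camera("wrist")[100:350,160:480,::-1])
```

```text
False
0.620462811885161 51.962243349044 [ 0.47295028  0.25571608 -0.01677868] [-1.23505945 -0.65533746  4.89907937]
0.6181434233046803 52.74454891237838 [-0.08652041 -0.66819068 -3.42663304] 27.0
[ 0.55237238 -0.21531774  0.10002473] [ 0.50104274 -0.22862018 -2.31829447] 29.0417 0.6165599263383214
```

View pics/g2.png

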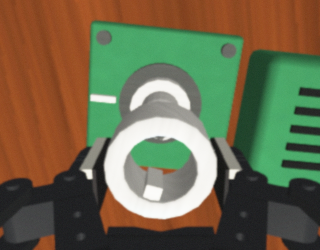

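The hub is held with its tab at crop (153,190), pointing about -2.0 rad. Now I'll lower it onto the spindle with a light force limit.

Run:
```python
from h import *
q=down(1.40)
def rep(m,f0): s=get_state(); print(m,s["ee_pos"].round(4),"under-seat mm",round((s["ee_pos"][2]+.0198-.045)*1e3,1),(s["ft_force"]-f0).round(1),s["moment"].round(2),round(s["time_s"],1))
f0=get_state()["ft_force"]
r=movel([.5522,-.216,.052],q,speed=.04,force_limit=5); rep(r,f0)
if not r:
    r=movel([.5522,-.216,.0225],q,speed=.02,force_limit=6); rep(r,f0)
```

```text
False [ 0.5525 -0.2161  0.0524] under-seat mm 27.2 [0.2 0.1 0.8] [ 0.03 -0.02 -0.03] 30.4
True [ 0.5521 -0.216   0.0252] under-seat mm 0.0 [ 0.  -0.3  8.1] [0.06 0.07 0.02] 31.7
```

It went straight home: the underside is 0.0 mm from the seat, stopped by contact, with no side load. I'll release, back off and check.

Run:
```python
from h import *
p=get_state()["ee_pos"]
command_gripper(0.9); print(get_state()["grip_width"])
movel([p[0],p[1],.10],speed=.08)
q=down(1.40)
movel([.5408,-.282,.12],q); pause(.2); c=calibration("wrist")
im=camera("wrist"); print(proj(c,(.5522,-.216,.073)),get_state()["time_s"])
cv2.imwrite("pics/end.png",cv2.resize(im[60:260,180:460,::-1],(560,400)))
```

```text
0.9014499479770997
(np.float64(320.3641570351242), np.float64(125.05340494933674)) 34.0
```

View pics/end.png

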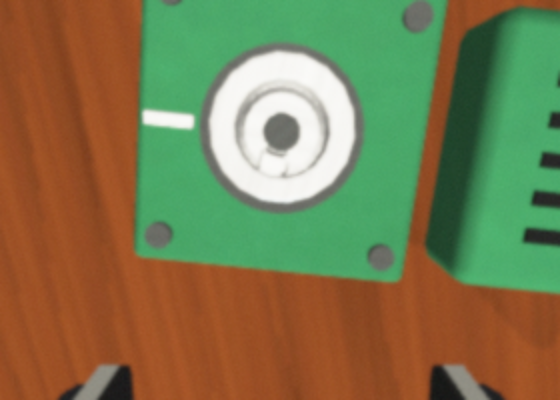

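The hub sits flat, centred at (281,128) as predicted, with its tab in the keyway at (272,165). The shaft top stands level with the rim, so it is home.

```bash
python3 -c "
from plant import *
print(finish_job())"
```

```text
the job is handed in; nothing more can be done
None
```

The tabbed hub is on the spindle, fully home with its tab in the keyway and released, and the job is handed in at about 34 s; pushing force stayed near 8 N, the tab went in without needing the turning search, and the spacer, jar and hammer were never touched.

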